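# Open the lift-and-slide hatch of the sloping wax locker

## Task

Open the wax compartment of the sloping wooden locker: take the blue hatch by its steel handle, lift it squarely off its recessed seat, slide it sideways in its channels to the stop at the other end, and leave it lying flat on the deck there, let go. Do not knock over or push away the thread spools, the dye bottle or the card holder.

Things in the scene. Friction and masses are not known exactly. Their poses are not given: they have to be found in the camera images.
- locker: fixed wooden locker, 183 (x) x 261 (y) x 193 mm high, its top sloping 30 degrees up to the back. Origin on the bench under the middle of the deck, 78 mm behind the front face; x to its back, y to its left, z up; the low front faces -x. A shelf overhangs the rear of the slope: front edge at x = 50 mm, underside 178 mm above the bench. Cheeks close both ends, 26 mm proud of the deck.
- deck (a point): middle of the sloping deck's surface, 90 mm above the locker's origin; x points up the slope, y to the locker's left, z out of the slope (30 degrees from vertical, towards the locker's front). Aluminium channels run along y: walls at x = -59 and +59 mm, lips reaching in to -47 and +47 mm, underside at z = 20, top at z = 26 mm; they keep the hatch captive.
- seat (a point): middle of the hatch's recessed seat, at y = -61, z = -8 mm from deck, same axes. The recess is 8 mm deep and runs from y = -120 to -2 mm of deck, with the open compartment below; the hatch must rise more than 8 mm (at most 18) before it can slide to the left (+y).
- stop (a point): middle of the foot of the stop, the inner face of the left cheek, at y = +125 mm from deck, same axes. The parking deck (at z = 0) runs from the seat's edge to here; the hatch's origin lies 55 mm short of it when the hatch touches the stop.
- hatch: loose blue hatch, 110 x 110 x 10 mm, 0.2 to 0.45 kg, with a steel bridge handle. Origin: centre of its underside; axes parallel to those of deck (z out of the slope). It starts in the seat with about 4 mm of play on each side.
- grip (a point): middle of the handle's flat bar, 55 mm above the hatch's underside along its z; axes as the hatch's. The bar is 12 mm thick (hatch x, the way to pinch it), 80 mm long (hatch y) and 22 mm high (hatch z); two posts, 64 mm apart, leave 34 mm free between it and the hatch.
- thread_brown: brown thread spool, 40 mm across, 72 mm high, standing on the locker's shelf; origin under its centre
- thread_black: black thread spool, 40 mm across, 66 mm high, standing on the locker's shelf; origin under its centre
- dye_white: white dye bottle with a black cap, 43 mm across, 83 mm high, standing on the bench to the locker's left or right; origin under its centre
- card_holder: leather card holder, dark green and brown, 22 x 88 x 62 mm, standing on its long edge on the bench to the locker's right or left; origin under its centre
There are look-alikes about, which are no part of the job. There is more than one size of the hatch; the job needs the largest.

How it is judged:
By the outcome, as a careful person would: the job done as asked, in the order asked, and still so for the second after the job is handed in, with the robot touching nothing.
It also fails if it takes over 34 s, if anything falls off the work surface, if the arm or the gripper's body presses on something with over 40 N, if the wrist force passes 120 N, or if a joint passes its speed limit or range.

## Robot

A 6-joint arm with a two-finger parallel gripper is mounted at the origin on a cart in front of the work surface, level with it; the furniture and walls round the work are solid. World frame = base frame: x ahead of the robot, y to its left, z up, the work surface at z = 0. Lengths are in m, angles in rad, forces in N, time in s.
With the tool pointing down it reaches from about 0.25 to 0.8 m from the base axis. Payload 3.9 kg.
Tool frame: the origin (TCP) lies midway between the tips of the shut fingers; the grasp point (between the pads) lies 19 mm behind it; z points along the fingers, y is the line along which they close (so a half turn about z gives the same grasp; the last joint's range is limited). The gripper opens to 85 mm and grips with 20 to 120 N. Pads are 22 mm wide; open, the fingers measure 114 mm over their backs; the gripper's body (76 mm by 85 mm) begins 54 mm behind the grasp point. The pads swing forward as they close: fully open they stand 13 mm farther back than shut.
Start: joints at [1.253, 0.26, -0.138, 1.173, 0, 1.571], TCP at [0.164, 0.499, 0.231] pointing down, gripper open.
Joint ranges: [-2.78, 2.78], [-0.83, 1.72], [-1.28, 1.37], [-1.9, 2.12], [-1.57, 1.48], [-3.14, 3.14]. Speed limits (rad/s): [2.57, 2.57, 3.14, 3.14, 3.14, 3.14].

## Interface

Orientations are given as a 3x3 rotation matrix whose columns are the frame's x, y, z axes.
In Python, from plant import ctrl, cams, job, finder gives the robot as it stands.
- The arm moves only by the shell command python3 -m jog 'ROWS'. ROWS is JSON, a list of rows, each a list of 3 entries, a list of its own where there are three numbers: the gripper command: -1 is fully open, 1 is shut, values between are in proportion, then the shift along the tool's x, y, z in m, then the turn about the tool's z in degrees. A call has exactly 8 rows; each row is the pose to reach, as a shift and turn from the pose commanded when the call began, along the tool's axes at that moment; what a row does not reach only later rows make up. A row lasts 1/10 s, in which the tool goes at most 50 mm and 8.59 degrees, less where a joint would pass 70% of its speed; a pose out of reach is approached as far as the arm can. A call with a gripper value outside its range is refused whole. The fingers move at their own pace and stop on an object; the grip force is fixed at half the most. Time passes only in rows, so rows that repeat a pose let the fingers close, or fill a call up. It gives the time, the measured TCP pose, the force, the opening and the grip force at its end, in the units of the state.
- ctrl.sense(): the state, without advancing time (a new reading comes with each control period).
- cams.snapshot(name): name is "scene" or "top"; returns a dict with "image" (400x640x3 uint8, red, green, blue), "mtx" (3x3 intrinsics, pixels), "distortion" ([k1, k2, p1, p2, k3] as OpenCV has them; the pictures are not rectified), "camera_from_world" (4x4, takes a point from world to camera coordinates). Camera axes: x right, y down, z forward; pixel columns grow to the right and rows downward; lengths in m; the calibration is good to about 2 mm. A picture is of the moment at which its call begins. There is no depth.
- job.finish_job(): hands the job in; it is judged then, once.
Trained networks look in the newest picture that a camera, given by its name, has taken for a name from the list of things; names that differ only in an ending like _2 or _b are one class to them, and where a whole thing is asked for, a point or a joint stands for the part that bears it (a point fixed in the world has none). Each returns a list of dicts, best first, with "confidence" (0 to 1); they miss things now and then, are a little off and sometimes report something else, mostly with a low value. They report only what shows in the picture. A call takes as long as a camera call. They do not tell look-alikes from the thing itself.
- finder.recognise(camera, query): "rect" ([left, top, width, height] as shares, 0 to 1, of the picture: columns of its width, rows of its height, round what is visible of it).
- finder.mark_of(camera, query): "xy" ([column, row] as shares, 0 to 1, of the picture: columns of its width, rows of its height: a listed point, or the origin of a listed thing).
The state is a dict: "time_s": time; "joints": joint angles; "qd": joint speeds; "joint_efforts": joint torques, N m; "eef_pos": TCP position; "orientation": TCP orientation; "wrist_force": force on the tool from outside, world axes, zero at the start; "wrist_torque": the same for the moment, N m; "opening": finger opening in m; "grip_force": force on a finger pad.
Only numpy, scipy, OpenCV 4.12 (cv2) and the standard library are available. Lean on these libraries where they do the work, as an engineer would, in place of code of your own. Each camera call takes 0.05 s, during which the arm holds its last target. There are 200 camera calls.

## Working session

There is one attempt and no reset: what is moved stays moved. The work goes in short steps, Python scripts to look and compute and a shell command to move; the robot and the scene stay as the last step left them, time stands still between calls to the robot, and variables do not carry over. Pictures are saved under pics/ and viewed, at most 10 in all, crops included, and the job is handed in when it is done.

```bash
mkdir -p pics; ls; cat > h.py <<'E'
import numpy as np,cv2,json
from plant import ctrl,cams,job,finder
def snap(n,f):
    s=cams.snapshot(n); cv2.imwrite('pics/'+f,cv2.cvtColor(s['image'],cv2.COLOR_RGB2BGR)); return s
def proj(s,P):
    T=np.array(s['camera_from_world']);P=np.atleast_2d(P).astype(float)
    return cv2.projectPoints(P,cv2.Rodrigues(T[:3,:3])[0],T[:3,3],np.array(s['mtx']),np.array(s['distortion'],float))[0][:,0]
def ray(s,uv):
    T=np.array(s['camera_from_world']);n=cv2.undistortPoints(np.array([[uv]],float),np.array(s['mtx']),np.array(s['distortion'],float))[0,0]
    R=T[:3,:3];return -R.T@T[:3,3],R.T@np.array([n[0],n[1],1])
E
python3 - <<'E'
from h import *
S={}
for c in('scene','top'):
    s=snap(c,c+'0.png');S[c]=s
    np.save('pics/'+c+'.npy',s,allow_pickle=True)
    print(c,ray(s,(320,200)))
    for q in('locker','deck','seat','stop','hatch','grip','thread_brown','thread_black','dye_white','card_holder'):
        for nm,f,k in(('m',finder.mark_of,'xy'),('r',finder.recognise,'rect')):
            try:
                r=f(c,q); print(q,nm,[(np.round(np.array(d[k])*([640,400]*(len(d[k])//2)),1).tolist(),round(d['confidence'],2)) for d in r[:4]])
            except Exception as e: print(q,nm,e)
print(ctrl.sense())
E
```

```text
pics
scene (array([-0.00830501, -0.6400208 ,  0.85797274]), array([ 0.56340875,  0.49941017, -0.65837502]))
locker m [([306.8, 261.7], 0.6)]
locker r [([242.2, 163.7, 135.3, 142.2], 0.66)]
deck m [([307.8, 236.5], 0.65), ([239.5, 231.7], 0.31)]
deck r [([245.6, 164.0, 132.8, 140.8], 0.91), ([295.0, 149.9, 17.7, 35.8], 0.65)]
seat m []
seat r [([243.2, 162.6, 132.0, 143.4], 0.79)]
stop m [([266.2, 217.1], 0.96)]
stop r [([243.8, 163.9, 131.3, 140.5], 0.64)]
hatch m [([329.5, 248.3], 0.76), ([276.7, 157.5], 0.72), ([386.7, 341.0], 0.68), ([305.3, 261.1], 0.46)]
hatch r [([259.6, 145.2, 27.1, 22.0], 0.8), ([366.7, 319.0, 40.9, 43.5], 0.64), ([245.4, 163.9, 133.2, 141.5], 0.63), ([302.4, 221.3, 57.8, 49.0], 0.55)]
grip m [([277.8, 147.0], 0.93), ([319.8, 241.6], 0.63), ([389.9, 331.7], 0.56)]
grip r [([298.3, 216.2, 57.3, 56.0], 0.87), ([242.8, 164.5, 131.0, 142.1], 0.73), ([366.4, 321.1, 41.2, 39.7], 0.66), ([264.0, 144.1, 25.3, 22.7], 0.56)]
thread_brown m [([304.0, 175.8], 0.64)]
thread_brown r [([295.6, 148.7, 19.2, 35.5], 0.9)]
thread_black m [([335.3, 194.8], 0.58)]
thread_black r 
[... 1546 characters left out ...]
  -2.00041444e-05,  1.57082290e+00]), 'qd': array([-0.00057168,  0.00094257, -0.00092635,  0.00098753,  0.0005577 ,
       -0.0002497 ]), 'joint_efforts': array([-1.03111684e-03, -4.05602682e+01,  2.54231322e+01,  1.19834967e-03,
        1.44037099e-04,  6.86461746e-06]), 'eef_pos': array([0.16404206, 0.49869577, 0.23130345]), 'orientation': array([[-9.49922776e-01,  3.12484750e-01,  1.36363562e-05],
       [ 3.12484750e-01,  9.49922776e-01, -2.25646702e-05],
       [-2.00046007e-05, -1.71735408e-05, -1.00000000e+00]]), 'wrist_force': array([-0.77858197, -0.09723362,  0.22482672]), 'wrist_torque': array([0.02604742, 0.00302091, 0.04316567]), 'grip_force': 0.0, 'opening': 0.08542615348169715}
```

View pics/scene0.png

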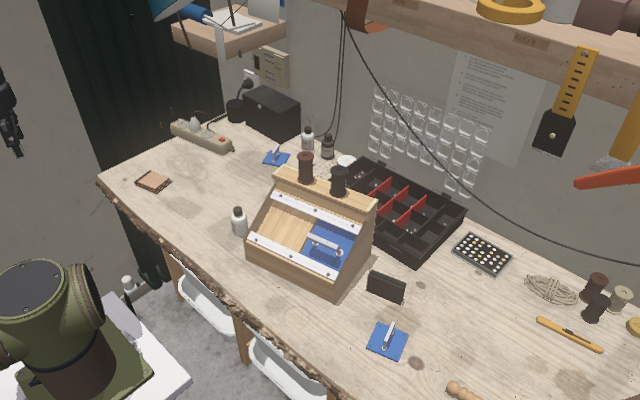

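View pics/top0.png

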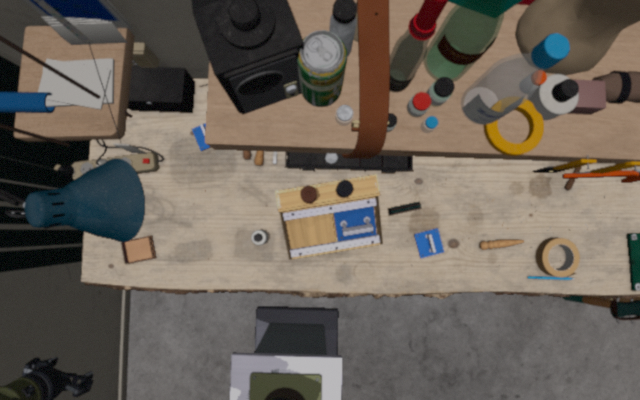

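The blue hatch is in the locker's right half: scene ≈(325,245), top ≈(357,220). The small hatches on the bench, at scene (388,341) and (277,157), are look-alikes. I'll fit the locker pose next, using enlarged crops.

```bash
python3 - <<'E'
import cv2
a=cv2.imread('pics/scene0.png')[140:310,225:395];b=cv2.imread('pics/top0.png')[165:270,265:395]
cv2.imwrite('pics/s1.png',cv2.resize(a,None,fx=3.5,fy=3.5,interpolation=cv2.INTER_CUBIC))
cv2.imwrite('pics/t1.png',cv2.resize(b,None,fx=5,fy=5,interpolation=cv2.INTER_CUBIC))
E
```

```text
(no output)
```

View pics/s1.png

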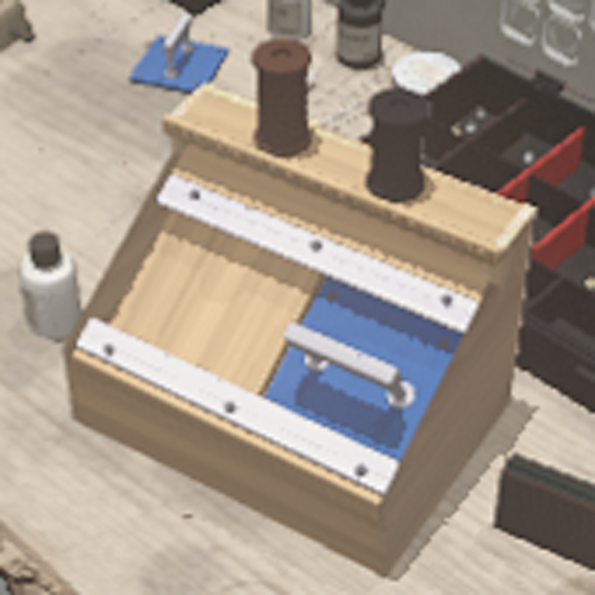

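View pics/t1.png

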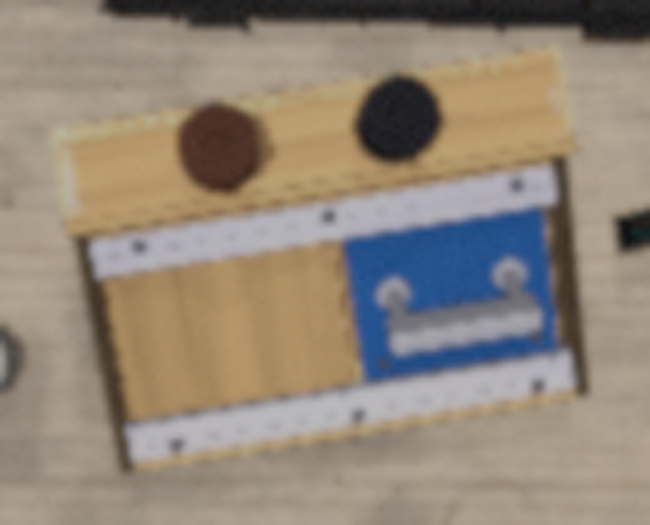

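```bash
cat > fit.py <<'E'
from h import *
from scipy.optimize import least_squares
S={c:np.load('pics/'+c+'.npy',allow_pickle=True).item() for c in('scene','top')}
c3,s3=np.cos(np.pi/6),.5
def dk(x,y,z): return (c3*x-s3*z, y, 90+s3*x+c3*z)
L=130.5
sc=lambda u,v:(225+u/3.5-.36,140+v/3.5-.36)
tp=lambda u,v:(265+u/5-.4,165+v/5-.4)
obs=[('scene',(-78,-L,0),sc(390,578)),('scene',(-78,L,0),sc(76,418)),('scene',(105,-L,193),sc(535,207)),
('scene',(50,-L,193),sc(497,243)),('scene',(50,L,193),sc(166,120)),
('scene',dk(-47,-125,26),sc(400,460)),('scene',dk(47,-125,26),sc(462,330)),('scene',dk(47,125,26),sc(160,198)),('scene',dk(-47,125,26),sc(92,320)),
('top',(105,L,193),tp(52,130)),('top',(105,-L,193),tp(557,50)),('top',(50,L,193),tp(70,235)),('top',(50,-L,193),tp(577,150)),
('top',dk(-47,125,26),tp(123,425)),('top',dk(-47,-125,26),tp(570,350)),('top',dk(47,125,26),tp(95,278)),('top',dk(47,-125,26),tp(558,205))]
def W(p,P):
    P=np.atleast_2d(P)/1000.;c,s=np.cos(p[2]),np.sin(p[2])
    return np.c_[c*P[:,0]-s*P[:,1]+p[0],s*P[:,0]+c*P[:,1]+p[1],P[:,2]]
def res(p,full=False):
    r=np.array([proj(S[c],W(p,P))[0]-uv for c,P,uv in obs]); return r if full else r.ravel()
r=least_squares(res,[.55,-.08,.15],loss='soft_l1');p=r.x
if __name__=='__main__':
    print(p,np.degrees(p[2]));print(np.round(res(p,True),1).tolist())
    # hatch y from bar ends/mid measured : bar end corners
    for y in(-21,-61,-101):
        for z in(47,58):print(y,z,'top crop',(proj(S['top'],W(p,dk(0,y,z)))[0]-[265,165]+.4)*5,'scene crop',(proj(S['scene'],W(p,dk(0,y,z)))[0]-[225,140]+.36)*3.5)
    g=W(p,dk(0,-61,47))[0];print('grip',g)
    s=ctrl.sense();R=s['orientation'];print('yawturn',np.degrees(np.arctan2(-R[0,1],R[1,1])-p[2]))
    print('shift tool to grip',R.T@(g-s['eef_pos']), 'slide dir in tool', R.T@W([0,0,p[2]],(0,1000,0))[0])
    for n,h in(('thread_brown',.193),('thread_black',.193),('dye_white',0),('card_holder',0)):
        uv={'thread_brown':(304,175.8),'thread_black':(335.3,194.8),'dye_white':(243.1,230.4),'card_holder':(383.7,295.6)}[n]
        o,d=ray(S['scene'],uv);q=o+d*(h-o[2])/d[2];v=q-[p[0],p[1],0];print(n,q,'locker',v[0]*np.cos(p[2])+v[1]*np.sin(p[2]),-v[0]*np.sin(p[2])+v[1]*np.cos(p[2]))
E
python3 fit.py
```

```text
[ 0.53099353 -0.11616116  0.19133789] 10.962853346042792
[[-1.2, -0.6], [-0.9, -0.3], [0.4, -2.0], [0.3, 1.5], [-1.6, -1.9], [0.7, 0.2], [1.6, 0.1], [-2.0, -0.5], [-1.1, -2.2], [-0.1, -0.5], [0.9, -1.1], [-0.3, 0.0], [0.7, 0.3], [0.2, 0.8], [1.5, 0.7], [-0.2, 0.2], [1.0, -0.6]]
-21 47 top crop [384.24127754 330.484126  ] scene crop [288.61093305 323.23562068]
-21 58 top crop [386.90480433 341.02203617] scene crop [283.93951167 317.96634478]
-61 47 top crop [459.05422444 318.07389339] scene crop [341.23988083 346.77006029]
-61 58 top crop [462.30545885 328.50309366] scene crop [337.01461129 341.6515425 ]
-101 47 top crop [533.68505786 305.65610857] scene crop [395.52538937 371.03226716]
-101 58 top crop [537.52010307 315.97489566] scene crop [391.77888666 366.07770561]
grip [ 0.51952292 -0.18051701  0.13070319]
yawturn -29.171890380808986
shift tool to grip [-0.54992099 -0.53411562  0.10062042] slide dir in tool [ 4.87431340e-01  8.73161319e-01 -2.47461409e-05]
thread_brown [ 0.5999411  -0.04824388  0.193     ] locker 0.08060532406668298 0.05356590233919292
thread_black [ 0.59795731 -0.14904665  0.193     ] locker 0.05948782100145827 -0.0450200183154016
dye_white [ 4.91843742e-01  7.89195981e-02 -1.11022302e-16] locker -0.0013363325294246386 0.19896588635016071
card_holder [ 0.57547345 -0.32731868  0.        ] locker 0.0035118273361751315 -0.21576289140311355
```

```bash
python3 -m jog '[[-1,[-0.275,-0.267,0],-29],[-1,[-0.275,-0.267,0],-29],[-1,[-0.275,-0.267,0],-29],[-1,[-0.275,-0.267,0],-29],[-1,[-0.275,-0.267,0],-29],[-1,[-0.275,-0.267,0],-29],[-1,[-0.275,-0.267,0],-29],[-1,[-0.275,-0.267,0],-29]]'
cat > tri.py <<'E'
from fit import *
def tri(a,b):
    (o1,d1),(o2,d2)=ray(S['scene'],a),ray(S['top'],b)
    t=np.linalg.lstsq(np.c_[d1,-d2],o2-o1,rcond=None)[0];A,B=o1+d1*t[0],o2+d2*t[1];return (A+B)/2,np.linalg.norm(A-B)
if __name__=='__main__':
    print('bar mid',tri(sc(343,354),tp(466,324)))
    a,b=tri(sc(288,333),tp(391,335))[0],tri(sc(398,375),tp(541,312))[0];print(a,b,np.linalg.norm(a-b),np.degrees(np.arctan2(a[0]-b[0],-(a[1]-b[1]))))
    g=tri(sc(343,354),tp(466,324))[0]
    s=ctrl.sense();R=s['orientation'];print('pos',s['eef_pos'],'yaw',np.degrees(np.arctan2(-R[0,1],R[1,1])),R.T@(g-s['eef_pos']))
E
python3 tri.py
```

```text
time_s: 2.9
eef_pos: [0.3425, 0.157, 0.2316]
orientation: [[-0.982, -0.187, 0.001], [-0.187, 0.982, 0.0], [-0.001, -0.0, -1.0]]
wrist_force: [1.1, 0.4, 0.1]
opening: 0.0855
grip_force: 0.0
bar mid (array([ 0.51660921, -0.18449553,  0.12907216]), np.float64(0.0002887275903627159))
[ 0.50902287 -0.14453332  0.12614921] [ 0.52414504 -0.22381097  0.13230819] 0.0809417056504035 -169.2005918368872
pos [0.34245791 0.15697326 0.23161958] yaw 10.751439686157484 [-0.10728517 -0.3679522   0.10269689]
```

```bash
python3 -m jog '[[-1,[-0.107,-0.368,0.04],0],[-1,[-0.107,-0.368,0.04],0],[-1,[-0.107,-0.368,0.04],0],[-1,[-0.107,-0.368,0.04],0],[-1,[-0.107,-0.368,0.04],0],[-1,[-0.107,-0.368,0.04],0],[-1,[-0.107,-0.368,0.04],0],[-1,[-0.107,-0.368,0.04],0]]'
python3 tri.py|tail -1; python3 - <<'E'
from h import *
import cv2
s=snap('scene','s2.png');np.save('pics/s2.npy',s,allow_pickle=True)
a=cv2.imread('pics/s2.png')[150:310,245:405];cv2.imwrite('pics/s2c.png',cv2.resize(a,None,fx=3.7,fy=3.7,interpolation=cv2.INTER_CUBIC))
E
```

```text
time_s: 3.7
eef_pos: [0.517, -0.1854, 0.1909]
orientation: [[-0.983, -0.185, 0.001], [-0.185, 0.983, -0.001], [-0.001, -0.001, -1.0]]
wrist_force: [-0.8, 1.5, 1.6]
opening: 0.0852
grip_force: 0.0
pos [ 0.51703647 -0.18543001  0.19085787] yaw 10.671424779553288 [0.00028754 0.00104702 0.06178472]
```

View pics/s2c.png

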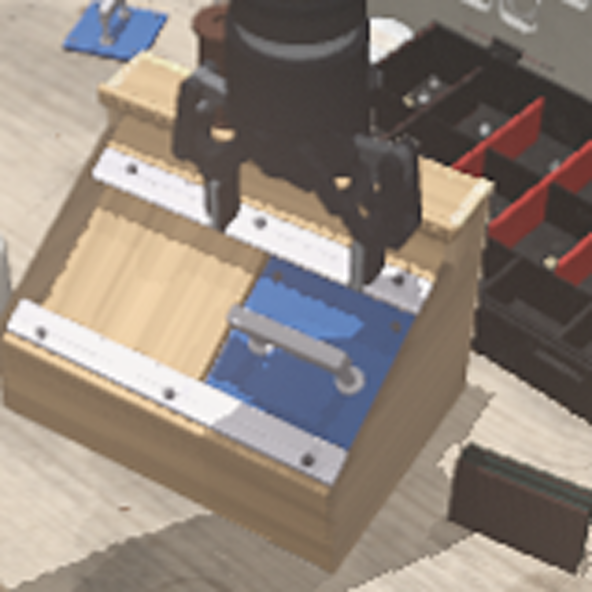

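The fingers straddle the handle: tips at crop ≈(215,228) and (368,285), bar ends at ≈(235,318) and (345,365). I'll compare the projected fingertips with the picture to catch any calibration bias.

```bash
python3 - <<'E'
from h import *
s=np.load('pics/s2.npy',allow_pickle=True).item();st=ctrl.sense();R=st['orientation'];p=st['eef_pos']
for y in(.0427,.0571,-.0427,-.0571):
    for b in (0,.013): print(y,b,(proj(s,p+R@[0,y,-b])[0]-[245,150]+.36)*3.7)
E
python3 -m jog '[[-1,[0,0.001,0.01],0],[-1,[0,0.001,0.02],0],[-1,[0,0.001,0.025],0],[-1,[0,0.001,0.03],0],[-1,[0,0.001,0.035],0],[-1,[0,0.001,0.04],0],[-1,[0,0.001,0.045],0],[-1,[0,0.001,0.045],0]]'
```

```text
0.0427 0 [238.01017253 239.18707966]
0.0427 0.013 [237.80762348 222.92099893]
0.0571 0 [217.61198962 230.39586293]
0.0571 0.013 [217.23056403 214.14876311]
-0.0427 0 [364.09890665 293.51287095]
-0.0427 0.013 [365.05351732 277.15659072]
-0.0571 0 [386.25456854 303.05587287]
-0.0571 0.013 [387.42151605 286.68850591]
time_s: 4.55
eef_pos: [0.5152, -0.181, 0.1456]
orientation: [[-0.982, -0.187, -0.001], [-0.187, 0.982, 0.0], [0.001, 0.001, -1.0]]
wrist_force: [-0.5, -0.0, 0.1]
opening: 0.0854
grip_force: 0.0
```

```bash
python3 -m jog '[[-1,[0,-0.003,0],0],[-1,[0,-0.003,0],0],[-1,[0,-0.003,0],0],[-1,[0,-0.003,0],0],[-1,[0,-0.003,0],0],[-1,[0,-0.003,0],0],[-1,[0,-0.003,0],0],[-1,[0,-0.003,0],0]]'
python3 tri.py|tail -1
```

```text
time_s: 5.35
eef_pos: [0.5162, -0.1843, 0.1463]
orientation: [[-0.982, -0.187, -0.0], [-0.187, 0.982, -0.0], [0.0, -0.0, -1.0]]
wrist_force: [0.4, 0.7, 0.3]
opening: 0.0851
grip_force: 0.0
pos [ 0.51619932 -0.18428614  0.14632049] yaw 10.791055608491746 [-0.0003639  -0.0002819   0.01724833]
```

```bash
python3 -m jog '[[-1,[0,0,0.008],0],[-1,[0,0,0.012],0],[-1,[0,0,0.015],0],[-1,[0,0,0.018],0],[-1,[0,0,0.020],0],[-1,[0,0,0.022],0],[-1,[0,0,0.024],0],[-1,[0,0,0.024],0]]'
python3 tri.py|tail -1
```

```text
time_s: 6.15
eef_pos: [0.5161, -0.1842, 0.1221]
orientation: [[-0.982, -0.187, -0.0], [-0.187, 0.982, 0.0], [0.0, 0.0, -1.0]]
wrist_force: [0.4, -0.0, -0.1]
opening: 0.0855
grip_force: 0.0
pos [ 0.5160882  -0.18424533  0.12207563] yaw 10.789327833379664 [-0.00046275 -0.00034212 -0.00699673]
```

No contact, and the tips should now be below the bar's top. I'll go down the remaining 20 mm and close.

```bash
python3 -m jog '[[-1,[0,0,0.006],0],[-1,[0,0,0.012],0],[-1,[0,0,0.018],0],[-1,[0,0,0.022],0],[-1,[0,0,0.022],0],[-1,[0,0,0.022],0],[-1,[0,0,0.022],0],[-1,[0,0,0.022],0]]'
```

```text
time_s: 6.95
eef_pos: [0.5165, -0.1844, 0.1006]
orientation: [[-0.982, -0.187, 0.001], [-0.187, 0.982, -0.0], [-0.001, -0.0, -1.0]]
wrist_force: [1.1, -0.2, -0.1]
opening: 0.085
grip_force: 0.0
```

```bash
python3 -m jog '[[1,[0,0,0],0],[1,[0,0,0],0],[1,[0,0,0],0],[1,[0,0,0],0],[1,[0,0,0],0],[1,[0,0,0],0],[1,[0,0,0],0],[1,[0,0,0],0]]'
```

```text
time_s: 7.75
eef_pos: [0.5165, -0.1842, 0.1011]
orientation: [[-0.982, -0.187, 0.001], [-0.187, 0.982, 0.0], [-0.001, -0.0, -1.0]]
wrist_force: [-1.5, 0.6, 5.2]
opening: 0.0786
grip_force: 73.6
```

```bash
python3 -m jog '[[1,[0.001,0,-0.0017],0],[1,[0.002,0,-0.0035],0],[1,[0.003,0,-0.0052],0],[1,[0.004,0,-0.0069],0],[1,[0.005,0,-0.0087],0],[1,[0.006,0,-0.0104],0],[1,[0.0065,0,-0.0113],0],[1,[0.0065,0,-0.0113],0]]'
python3 - <<'E'
from h import *
import cv2
s=snap('scene','s3.png')
a=cv2.imread('pics/s3.png')[150:310,245:405];cv2.imwrite('pics/s3c.png',cv2.resize(a,None,fx=3.7,fy=3.7,interpolation=cv2.INTER_CUBIC))
E
```

```text
time_s: 8.55
eef_pos: [0.5101, -0.1856, 0.1119]
orientation: [[-0.982, -0.187, 0.001], [-0.187, 0.982, -0.0], [-0.001, -0.0, -1.0]]
wrist_force: [3.3, 0.4, -1.2]
opening: 0.0785
grip_force: 73.3
```

View pics/s3c.png

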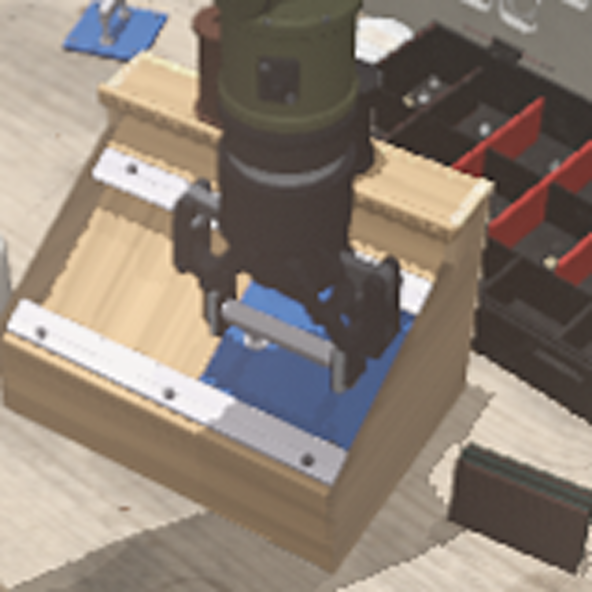

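The handle is held by its ends, at crop ≈(222,305) and (340,352), and the hatch has come up. Wrist forces are small, so I'll start the slide.

```bash
python3 -m jog '[[1,[0,0.003,0],0],[1,[0,0.008,0],0],[1,[0,0.014,0],0],[1,[0,0.020,0],0],[1,[0,0.026,0],0],[1,[0,0.032,0],0],[1,[0,0.038,0],0],[1,[0,0.040,0],0]]'
```

```text
time_s: 9.4
eef_pos: [0.5024, -0.1456, 0.1117]
orientation: [[-0.982, -0.188, 0.0], [-0.188, 0.982, -0.0], [-0.0, -0.0, -1.0]]
wrist_force: [3.0, -1.5, -0.8]
opening: 0.0789
grip_force: 73.4
```

```bash
python3 -m jog '[[1,[0,0.008,0],0],[1,[0,0.018,0],0],[1,[0,0.028,0],0],[1,[0,0.038,0],0],[1,[0,0.048,0],0],[1,[0,0.058,0],0],[1,[0,0.068,0],0],[1,[0,0.075,0],0]]'
```

```text
time_s: 10.2
eef_pos: [0.4881, -0.0716, 0.1116]
orientation: [[-0.982, -0.188, -0.0], [-0.188, 0.982, -0.0], [0.0, -0.0, -1.0]]
wrist_force: [4.0, -1.5, -1.2]
opening: 0.0786
grip_force: 73.4
```

```bash
python3 -m jog '[[1,[0,0.002,0],0],[1,[0,0.004,0],0],[1,[0,0.006,0],0],[1,[0,0.008,0],0],[1,[0,0.010,0],0],[1,[0,0.011,0],0],[1,[0,0.011,0],0],[1,[0,0.011,0],0]]'
```

```text
time_s: 11.0
eef_pos: [0.4862, -0.0616, 0.1116]
orientation: [[-0.982, -0.187, -0.0], [-0.187, 0.982, 0.0], [0.0, 0.0, -1.0]]
wrist_force: [3.4, -0.6, -1.7]
opening: 0.079
grip_force: 73.4
```

```bash
python3 -m jog '[[1,[0,0.001,0],0],[1,[0,0.002,0],0],[1,[0,0.003,0],0],[1,[0,0.004,0],0],[1,[0,0.004,0],0],[1,[0,0.004,0],0],[1,[0,0.004,0],0],[1,[0,0.004,0],0]]'
```

```text
time_s: 11.8
eef_pos: [0.4854, -0.0576, 0.1116]
orientation: [[-0.982, -0.187, -0.0], [-0.187, 0.982, 0.0], [0.0, 0.0, -1.0]]
wrist_force: [3.5, -1.9, -1.5]
opening: 0.0789
grip_force: 73.4
```

```bash
python3 -m jog '[[1,[0,0.001,0],0],[1,[0,0.002,0],0],[1,[0,0.003,0],0],[1,[0,0.004,0],0],[1,[0,0.004,0],0],[1,[0,0.004,0],0],[1,[0,0.004,0],0],[1,[0,0.004,0],0]]'
```

```text
time_s: 12.6
eef_pos: [0.4849, -0.0556, 0.1118]
orientation: [[-0.983, -0.185, 0.0], [-0.185, 0.983, -0.004], [0.0, -0.004, -1.0]]
wrist_force: [4.4, -6.4, -1.8]
opening: 0.0788
grip_force: 73.5
```

Contact with the stop (−6 N in y). I'll relax the push and lower 5 mm along the hatch normal onto the deck.

```bash
python3 -m jog '[[1,[0,-0.0015,0],0],[1,[0,-0.0015,0],0],[1,[-0.0005,-0.0015,0.0009],0],[1,[-0.001,-0.0015,0.0017],0],[1,[-0.0015,-0.0015,0.0026],0],[1,[-0.002,-0.0015,0.0035],0],[1,[-0.0025,-0.0015,0.0043],0],[1,[-0.0025,-0.0015,0.0043],0]]'
```

```text
time_s: 13.4
eef_pos: [0.4873, -0.0553, 0.1081]
orientation: [[-0.982, -0.187, -0.0], [-0.187, 0.982, -0.001], [0.0, -0.001, -1.0]]
wrist_force: [-0.3, -5.3, 7.2]
opening: 0.0788
grip_force: 74.5
```

```bash
python3 -m jog '[[1,[-0.0003,0,0.0005],0],[1,[-0.0003,0,0.0005],0],[-1,[-0.0003,0,0.0005],0],[-1,[-0.0003,0,0.0005],0],[-1,[-0.0003,0,0.0005],0],[-1,[-0.0003,0,0.0005],0],[-1,[-0.0003,0,0.0005],0],[-1,[-0.0003,0,0.0005],0]]'
python3 - <<'E'
from h import *
import cv2
s=snap('scene','s4.png')
a=cv2.imread('pics/s4.png')[150:310,225:385];cv2.imwrite('pics/s4c.png',cv2.resize(a,None,fx=3.7,fy=3.7,interpolation=cv2.INTER_CUBIC))
E
```

```text
time_s: 14.2
eef_pos: [0.4876, -0.0547, 0.1066]
orientation: [[-0.982, -0.187, -0.0], [-0.187, 0.982, 0.0], [0.0, 0.0, -1.0]]
wrist_force: [0.4, 0.1, 0.2]
opening: 0.0856
grip_force: 0.0
```

View pics/s4c.png

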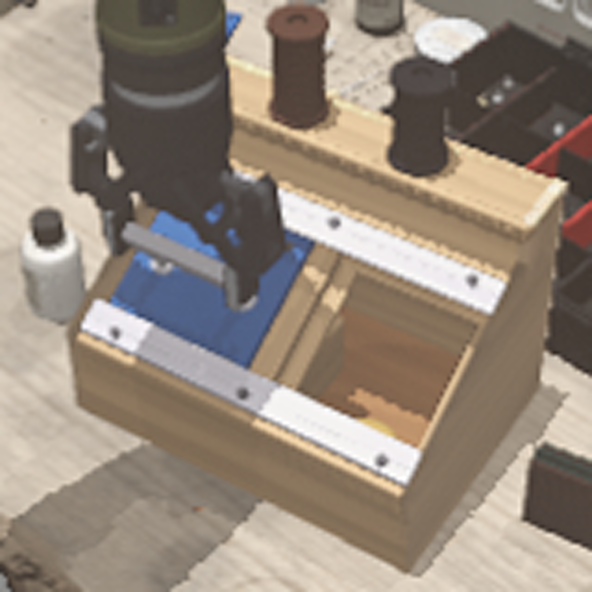

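The hatch lies on the parking deck at the left stop and the compartment is open at crop ≈(390,360). The fingers are free, so I'll go straight up.

```bash
python3 -m jog '[[-1,[0,0,-0.004],0],[-1,[0,0,-0.010],0],[-1,[0,0,-0.018],0],[-1,[0,0,-0.026],0],[-1,[0,0,-0.036],0],[-1,[0,0,-0.05],0],[-1,[0,0,-0.08],0],[-1,[0,0,-0.12],0]]'
python3 -m jog '[[-1,[0.05,0,-0.03],0],[-1,[0.1,0,-0.03],0],[-1,[0.15,0,-0.03],0],[-1,[0.15,0,-0.03],0],[-1,[0.15,0,-0.03],0],[-1,[0.15,0,-0.03],0],[-1,[0.15,0,-0.03],0],[-1,[0.15,0,-0.03],0]]'
python3 - <<'E'
from h import *
import cv2
s=snap('scene','s5.png')
a=cv2.imread('pics/s5.png')[150:310,225:385];cv2.imwrite('pics/s5c.png',cv2.resize(a,None,fx=3.7,fy=3.7,interpolation=cv2.INTER_CUBIC))
E
```

```text
time_s: 15.05
eef_pos: [0.4864, -0.0546, 0.2271]
orientation: [[-0.982, -0.187, -0.003], [-0.187, 0.982, 0.0], [0.003, 0.001, -1.0]]
wrist_force: [0.8, 0.3, -0.7]
opening: 0.0852
grip_force: 0.0
time_s: 15.85
eef_pos: [0.3416, -0.0828, 0.2567]
orientation: [[-0.982, -0.188, -0.0], [-0.188, 0.982, 0.0], [0.0, 0.0, -1.0]]
wrist_force: [-0.4, 0.2, 0.0]
opening: 0.0854
grip_force: 0.0
```

View pics/s5c.png

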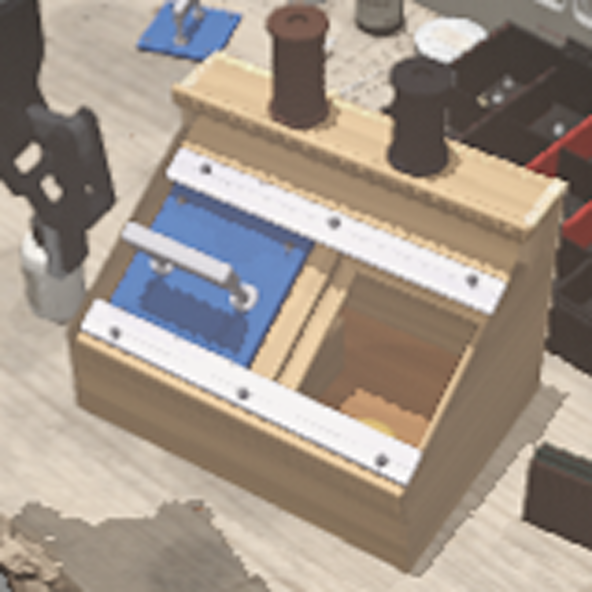

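The hatch lies flat against the left stop, with its handle at crop ≈(180,250). The spools, bottle and card holder haven't moved.

```bash
python3 -c "
from plant import job
print(job.finish_job())"
```

```text
the job is handed in; nothing more can be done
None
```

I lifted the hatch off its seat, slid it to the left stop and left it lying flat on the deck, released, with the compartment open. The spools, bottle and card holder stand where they were, and I handed the job in at about 16 s of the 34 s limit; no verdict came back.

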